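Offer a hinge leaf up to the jamb and hold the knuckle holes in line

ROBOT

A 6-joint arm with a two-finger parallel gripper is mounted at the origin on the work surface. World frame = base frame: x ahead of the robot, y to its left, z up, the work surface at z = 0. Lengths are in m, angles in rad, forces in N, time in s.
With the tool pointing down it reaches from about 0.275 to 0.775 m from the base axis. Payload 14.6 kg.
Tool frame: the origin (TCP) lies between the finger pads; the fingertips stand 8 mm ahead of it and the grasp point (between the pads) lies 11 mm behind it; z points along the fingers, y is the line along which they close (so a half turn about z gives the same grasp; the last joint's range is limited). The gripper opens to 85 mm and grips with 20 to 120 N. Pads are 22 mm wide; open, the fingers measure 114 mm over their backs; the gripper's body (76 mm by 85 mm) begins 54 mm behind the grasp point. The pads swing forward as they close: fully open they stand 13 mm farther back than shut.
Start: joints at [-1.269, 0.263, -0.048, 1.259, 0, 1.415], TCP at [0.232, -0.471, 0.239] pointing down, gripper open.
Joint ranges: [-2.65, 2.65], [-0.89, 1.7], [-1.18, 1.37], [-2.13, 2.11], [-1.35, 1.29], [-3.14, 3.14]. Speed limits (rad/s): [1.89, 1.89, 2.57, 2.79, 3.14, 3.14].

INTERFACE

Orientations are given as [roll, pitch, yaw] about the fixed x, y, z axes, in that order (R = Rz(yaw) Ry(pitch) Rx(roll)).
In Python, from bench import env, eyes gives the robot as it stands.
- The arm moves only by the shell command python3 -m handwheel 'ROWS' [FORCE]. ROWS is JSON, a list of rows, each an object with "turn": the turn, a rotation vector about the world's x, y, z in degrees, a list of three; "travel": the shift along the world's x, y, z in m, a list of three; "grip": the opening in per cent of the stroke, from 0 (shut) to 100 (fully open). In form: [{"turn": [ax, ay, az], "travel": [dx, dy, dz], "grip": grip}, ...]. A call has 1 to 20 rows; each row shifts and turns the commanded pose from where the row before left it; what a row does not reach is not made up. A row lasts 1/8 s, in which the tool goes at most 62.5 mm and 10.7 degrees, less where a joint would pass 70% of its speed; a pose out of reach is approached as far as the arm can. A call is refused whole if a number of a shift passes 0.0625 or a number of a turn 10.7, either way. A call with a gripper value outside its range is refused whole. The fingers move at their own pace and stop on an object; FORCE is the grip in N (left out, the last holds). Time passes only in rows, so rows that do not move let the fingers close. It gives the time, the measured TCP pose, the force, the opening and the grip force at its end, in the units of the state.
- env.sense(): the state, without advancing time (a new reading comes with each control period).
- eyes.get_image(name): name is "scene" or "top" or "wrist"; returns a dict with "image" (420x560x3 uint8, red, green, blue), "camera_matrix" (3x3 intrinsics, pixels), "k1" (the pictures are not rectified: a ray, as slopes to the right and down, at radius r is drawn at 1 + k1 r^2 times it, then the intrinsics apply), "world_to_cam" (4x4, takes a point from world to camera coordinates). Camera axes: x right, y up, looking along -z (the intrinsics and any distortion apply to the point x, -y, -z); pixel columns grow to the right and rows downward; lengths in m; the calibration is good to about 2 mm. A picture is of the moment at which its call begins. There is no depth.
- env.hand_in(): hands the job in; it is judged then, once.
The state is a dict: "clock": time; "qpos": joint angles; "dq": joint speeds; "joint_efforts": joint torques, N m; "eef_pos": TCP position; "tool_rot": TCP orientation; "contact_force": force on the tool from outside, world axes, zero at the start; "wrist_torque": the same for the moment, N m; "width": finger opening in m; "grip_force": force on a finger pad.
Only numpy, scipy, OpenCV 4.12 (cv2) and the standard library are available. Lean on these libraries where they do the work, as an engineer would, in place of code of your own. Each camera call takes 0.05 s, during which the arm holds its last target. There are 200 camera calls.

TASK

Slide the tray's clear cover all the way open, take out the wooden batten with the loose hinge leaf, and lower its single knuckle into the gap between the two knuckles on the jamb block, with the batten reaching out away from the block on its hinge side. Finish while still holding the batten there in the gripper, still, with the three pin holes in line ready for the pin and nothing else carrying or pressing on it. Leave the cover open and do not disturb the brass pin, the jar or the screwdriver.

Things in the scene. Friction and masses are not known exactly. Their poses are not given: they have to be found in the camera images.
- cover (a joint): How far the tray's sliding cover is open, in m: 0 shut, 0.165 fully open against its stop (starts 0 to 0.02). It runs level on two aluminium rails towards the tray's -y side, with about 1.5 N of friction, and stays where it is left.
- cover_handle (a point): Centre of the orange grip bar in the middle of the clear cover (192 x 178 mm, 4 mm thick, orange edge strips). The bar is 70 mm long along its x, 14 mm thick along its y, and stands 32 mm above the clear sheet, 16 mm above and below this point. The cover opens along this frame's -y.
- tray: Fixed blue open tray, 210 (x) x 180 (y) x 40 mm high, walls and floor 5 mm, origin under its centre. Rails 12 mm wide at x = +-104 mm, top 52 mm above the bench, reach from y = +90 to y = -262 mm. The loose batten lies in it on the floor, 5 mm above the bench.
- leaf_grip (a point): Centre of the loose wooden batten (half-way up): light wood, 110 (x) x 32 (y) x 28 mm (z up), lying flat with its knuckle end towards its own +x. A steel hinge leaf 28 mm wide and 3 mm thick lies on top of its +x half. About 0.25 kg, balanced about 10 mm to +x of this point. Grip it across the 32 mm.
- leaf_bore (a point): Centre of the pin hole of the loose leaf's single knuckle: steel tube 24 mm across, 28 mm long, hole 12 mm, hole axis along this frame's y. It lies 75 mm to +x of and 4 mm above leaf_grip; 20 mm beyond the batten's end, and 18 mm above the batten's underside.
- leaf: The loose batten with its leaf as one piece; origin under the batten's centre, axes as leaf_grip.
- jamb_bore (a point): Where the centre of the loose knuckle belongs: the middle of the gap between the jamb leaf's two knuckles, on their hole axis, which runs along this frame's y. Each knuckle is a steel tube 24 mm across and 24 mm long with a 12 mm hole; the gap between them is 36 mm and open from above and from the -x side. Below, the block's top lies 18 mm under this point, so a knuckle resting on it sits 6 mm too low. The point is 108 mm above the bench.
- jamb: Fixed dark wood jamb block, 50 (x) x 160 (y) mm, top 90 mm above the bench, on a green foot plate 120 x 220 x 10 mm. Its hinge leaf is screwed to the -x face, the hinge side, which looks roughly towards the robot. Origin under the block's centre on the bench.
- pin: Loose brass hinge pin, 95 mm tall, 10 mm thick, standing on its 28 mm head: leave alone. Origin under its centre.
- jar: Loose amber jar with a red cap, 64 mm across, 85 mm tall: leave alone. Origin under its centre.
- driver: Loose screwdriver with a yellow handle, 190 mm long, lying along its x: leave alone. Origin at its underside.

How it is judged:
On the way, in this order (a step that is already met when the one before it is completed fails the run):
1. the cover is slid fully open (at least 158 of 165 mm) (value of joint cover above 0.158 m), for 0.2 s.
2. the batten is lifted clear of the tray in the gripper (height (world z) of leaf_grip above 0.085 m and contact force between leaf and the fingers above 1 N), for 0.2 s.
At the end, for the whole second after the job is handed in: Gripper holds the batten still on the hinge side; the loose knuckle's hole is in line with the jamb's within 3 mm fore and aft, 3 mm in height and 0.1 rad, within 4.5 mm of mid-gap; the jamb bears on it with under 4 N; the cover is at least 150 mm open (x of leaf_bore in the frame of jamb_bore between -0.003 and 0.003 m and z of leaf_bore in the frame of jamb_bore between -0.003 and 0.003 m and y of leaf_bore in the frame of jamb_bore between -0.0045 and 0.0045 m and angle between the y axis of leaf_bore and the y axis of jamb_bore, either way round below 0.1 rad and x of leaf_grip in the frame of jamb_bore below -0.04 m and contact force between leaf and the fingers above 2 N and contact force between leaf and jamb below 4 N and linear speed of leaf below 0.02 m/s and angular speed of leaf below 0.15 rad/s and value of joint cover above 0.15 m); the arm keeps its last pose, push and grip.
It fails at once if the brass pin is shifted more than 25 mm (distance of pin from where it was at the start of the episode above 0.025 m).
It fails at once if the jar is shifted more than 25 mm (distance of jar from where it was at the start of the episode above 0.025 m).
It fails at once if the screwdriver is shifted more than 25 mm (distance of driver from where it was at the start of the episode above 0.025 m).
It fails at once if the brass pin is knocked over (angle between pin's own z axis and vertical above 0.5 rad).
It fails at once if the jar is knocked over (angle between jar's own z axis and vertical above 0.5 rad).
It also fails if it takes over 59 s, if anything falls off the work surface, if the arm or the gripper's body presses on something with over 40 N, if the wrist force passes 120 N, or if a joint passes its speed limit or range.

## Working session

There is one attempt and no reset: what is moved stays moved. The work goes in short steps, Python scripts to look and compute and a shell command to move; the robot and the scene stay as the last step left them, time stands still between calls to the robot, and variables do not carry over. Pictures are saved under pics/ and viewed, at most 10 in all, crops included, and the job is handed in when it is done.

```bash
mkdir -p pics; cat > h.py <<'E'
import numpy as np, cv2
from bench import env, eyes
def snap(name, f):
    d=eyes.get_image(name); cv2.imwrite(f'pics/{f}.png', d['image'][:,:,::-1]); np.savez(f'pics/{f}.npz',**{k:np.array(d[k]) for k in d}); return d
def load(f): return np.load(f'pics/{f}.npz')
def ray(d,u,v):
    K=d['camera_matrix'];k=float(d['k1']);p=np.array([(u-K[0,2])/K[0,0],(v-K[1,2])/K[1,1]]);q=p.copy()
    for _ in range(30): q=p/(1+k*(q@q))
    T=d['world_to_cam'];R=T[:3,:3];c=-R.T@T[:3,3];return c,R.T@np.array([q[0],-q[1],-1])
def atz(d,u,v,z):
    c,r=ray(d,u,v);return c+r*(z-c[2])/r[2]
def proj(d,P):
    T=d['world_to_cam'];K=d['camera_matrix'];c=T[:3,:3]@np.array(P)+T[:3,3];q=np.array([c[0],-c[1]])/-c[2];q=q*(1+float(d['k1'])*(q@q));return np.array([K[0,0]*q[0]+K[0,2],K[1,1]*q[1]+K[1,2]])
E
python3 - <<'E'
from h import *
for n in('scene','top'):
    d=snap(n,n+'0'); print(n,d['k1'],np.round(d['camera_matrix'],1).tolist(),np.round(d['world_to_cam'],3).tolist())
a=cv2.imread('pics/scene0.png');b=cv2.imread('pics/top0.png')
cv2.imwrite('pics/top0b.png',cv2.resize(b,(800,600),interpolation=cv2.INTER_CUBIC))
cv2.imwrite('pics/sc0b.png',cv2.resize(a,(800,600),interpolation=cv2.INTER_CUBIC))
print(env.sense())
E
```

```text
scene -0.1773916328644226 [[497.3, 0.0, 275.8], [0.0, 497.3, 206.0], [0.0, 0.0, 1.0]] [[0.095, 0.995, -0.0, -0.186], [-0.67, 0.064, 0.74, 0.293], [0.736, -0.07, 0.673, -1.437], [0.0, 0.0, 0.0, 1.0]]
top -0.043026809093829325 [[462.0, 0.0, 284.9], [0.0, 462.0, 207.1], [0.0, 0.0, 1.0]] [[0.024, -0.999, 0.021, 0.092], [0.996, 0.026, 0.086, -0.568], [-0.087, 0.019, 0.996, -1.13], [0.0, 0.0, 0.0, 1.0]]
{'clock': 0.1, 'qpos': array([-1.26929539e+00,  2.63493102e-01, -4.88508241e-02,  1.25940693e+00,
        2.28215734e-05,  1.41550193e+00]), 'dq': array([-5.62961828e-04, -2.07540173e-03,  1.36292471e-03,  2.87745748e-05,
       -3.06674955e-04,  6.33888054e-04]), 'joint_efforts': array([-8.99982406e-04, -6.38573527e+01,  3.85069513e+01,  9.76190058e-03,
       -4.83451149e-04,  9.02780144e-07]), 'eef_pos': array([ 0.23149861, -0.47094805,  0.23887216]), 'tool_rot': array([-3.14065314e+00, -1.70184736e-04,  4.56795243e-01]), 'contact_force': array([ 0.50977446, -0.45358546,  0.22065285]), 'wrist_torque': array([ 0.04023903,  0.01245674, -0.02815593]), 'grip_force': 0.0, 'width': 0.08531064944594778}
```

View pics/top0b.png

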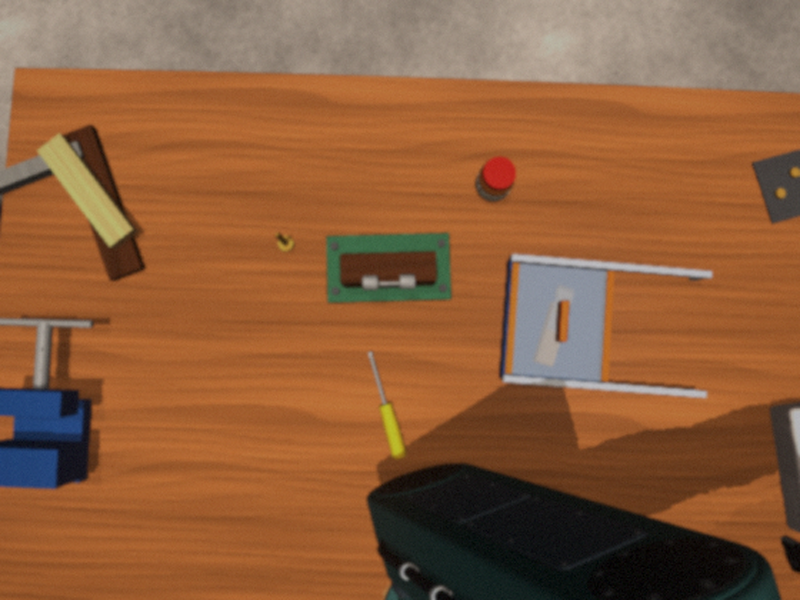

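View pics/sc0b.png

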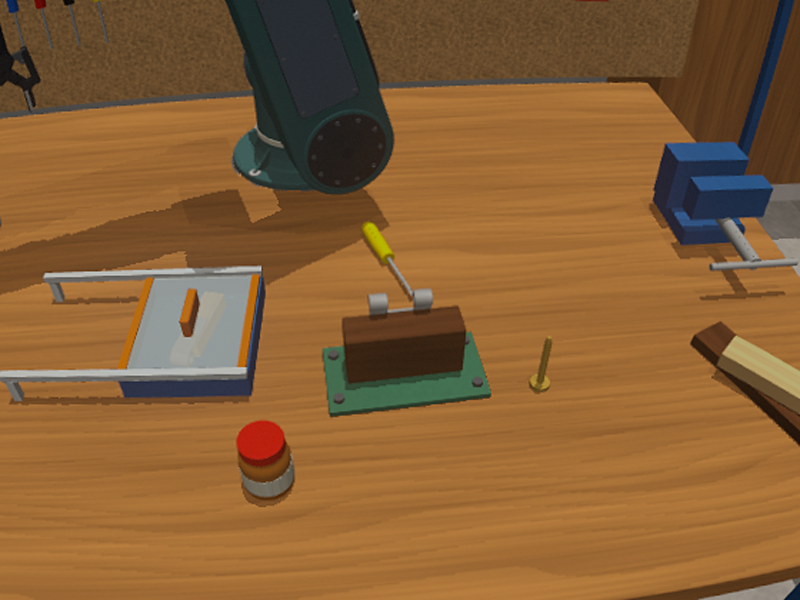

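The top picture shows the tray at about (557,320), with the orange handle at (563,321) and the batten running diagonally under the cover. The jamb knuckles are at (370,282) and (407,282), with the screwdriver at (390,420) directly on the robot side of the jamb. The scene picture shows the knuckles at (378,303) and (423,299). Next I'll enlarge crops to measure these.

```bash
python3 - <<'E'
from h import *
def crop(f,x,y,w,h,s): 
    return cv2.resize(cv2.imread(f'pics/{f}.png')[y:y+h,x:x+w],None,fx=s,fy=s,interpolation=cv2.INTER_CUBIC)
# left: top tray / right: top jamb ; 
a=crop('top0',340,170,170,120,4.7)[:300*2]
cv2.imwrite('pics/c1.png',a[:, :800])
b=crop('top0',225,155,100,65,8);c=None
cv2.imwrite('pics/c2.png',b[:600])
s=crop('scene0',220,190,130,100,6);cv2.imwrite('pics/c3.png',s)
E
```

```text
(no output)
```

View pics/c1.png

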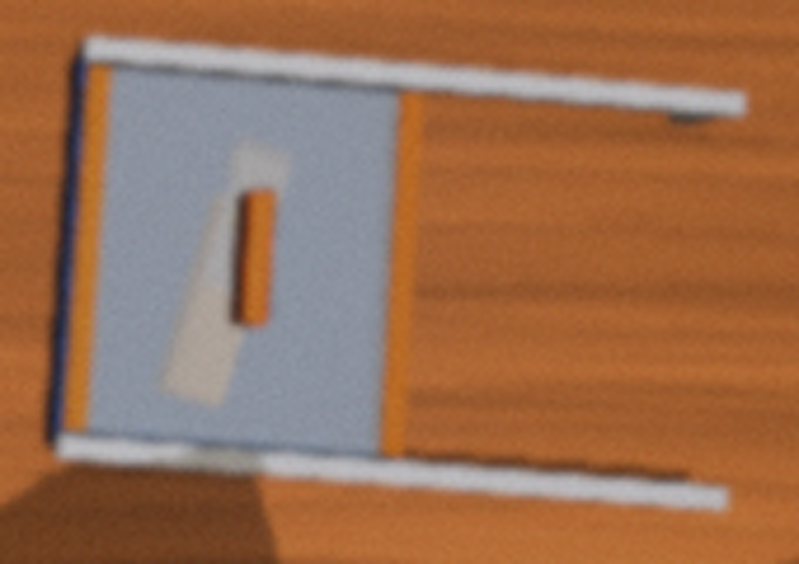

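View pics/c2.png

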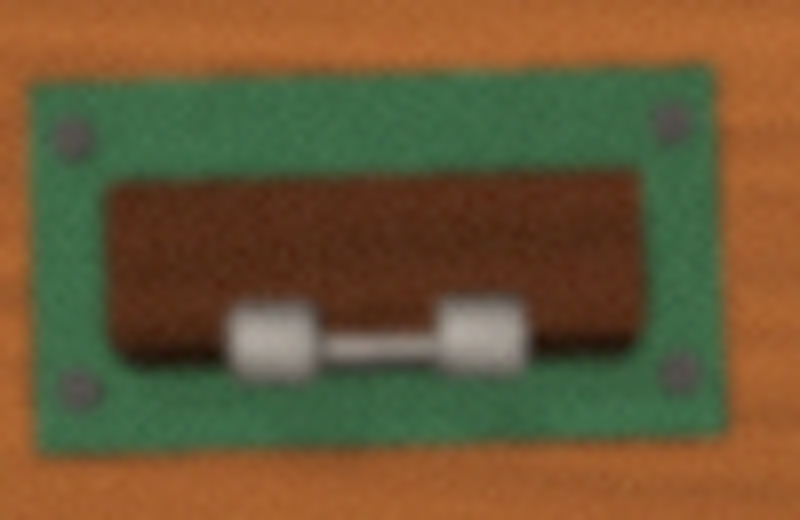

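View pics/c3.png

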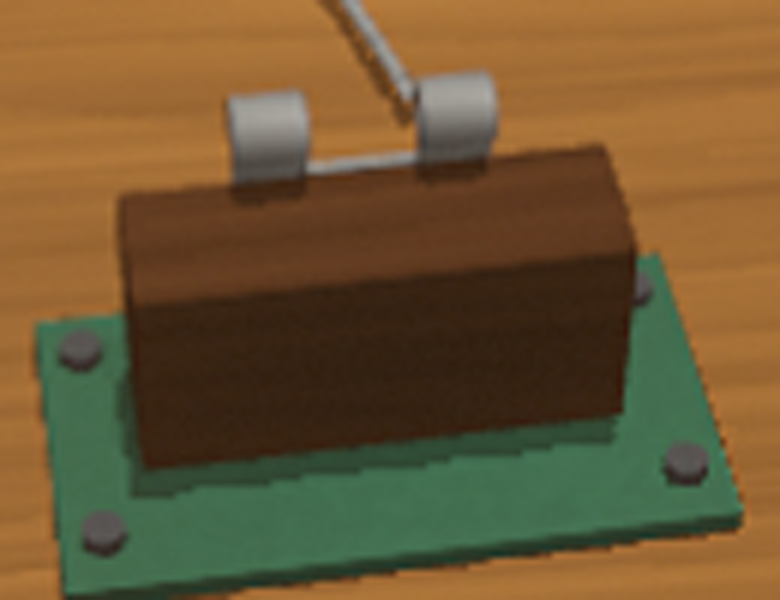

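The crops put the handle's top centre at c1 (259,257) and the free end of the batten at c1 (190,395). In c2 the knuckles span x 228–318 and 437–527, centred at y≈339. In c3 the top edge of the left knuckle is at about (230–305, 92) and of the right one at (417–495, 73).

```bash
cat > jf.py <<'E'
from h import *
from scipy.optimize import least_squares
t=load('top0');s=load('scene0')
up=lambda p,o,k: np.array([(p[0]+.5)/k-.5+o[0],(p[1]+.5)/k-.5+o[1]])
E
python3 - <<'E'
from jf import *
c1=lambda x,y:up((x,y),(340,170),4.7); c2=lambda x,y:up((x,y),(225,155),8); c3=lambda x,y:up((x,y),(220,190),6)
L=[[104+6,90],[104-6,90],[-98,90],[-110,90],[110,-262],[98,-262],[-98,-262],[-110,-262]]
pts=[(88,38),(88,62),(60,434),(58,458),(746,91),(746,116),(728,487),(728,511)]
W=np.array([atz(t,*c1(*p),.052)[:2] for p in pts])
def f(q):
    c,n=np.cos(q[2]),np.sin(q[2]);return ((np.array(L)/1e3)@np.array([[c,n],[-n,c]])+q[:2]-W).ravel()
r=least_squares(f,[.5,-.3,0]);print('tray',r.x,np.round(r.fun*1e3,1))
for z in(.075,.08,.085,.09):print('handle top z',z,atz(t,*c1(259,257),z), )
print('scene handle', [atz(s,190/800*560,291/600*420,z) for z in (.075,.09)])
print('batten end',atz(t,*c1(190,395),.033),'knuckle top',atz(t,*c1(262,160),.04))
# jamb: foot corners top + scene, knuckles
F=[(60,110),(60,-110),(-60,-110),(-60,110)]
W2=np.array([atz(t,*c2(*p),.01)[:2] for p in [(30,85),(712,65),(728,435),(38,452)]])
def g(q):
    c,n=np.cos(q[2]),np.sin(q[2]);return ((np.array(F)/1e3)@np.array([[c,n],[-n,c]])+q[:2]-W2).ravel()
r=least_squares(g,[.6,0,0]);print('foot',r.x,np.round(r.fun*1e3,1))
W3=np.array([atz(s,*c3(*p),.01)[:2] for p in [(62,592),(38,325),(658,255),(742,515)]])
F=[(60,-110),(-60,-110),(-60,110),(60,110)];W2=W3
r=least_squares(g,[.6,0,0]);print('foot scene',r.x,np.round(r.fun*1e3,1))
k1,k2=c2(273,340),c2(482,336.5)
a,b=atz(t,*k1,.108),atz(t,*k2,.108);print('kn',a,b,(a+b)/2,np.linalg.norm(a-b),np.arctan2(-(a-b)[0],(a-b)[1]))
# scene: top tangent line of cylinder
for p,q in(((268,91),(456,73)),):
  for z in(.120,.117):
    a,b=atz(s,*c3(*p),z),atz(s,*c3(*q),z);print('sc',z,a,b,(a+b)/2)
E
```

```text
tray [ 0.52602678 -0.15641102 -0.05710322] [ 0.7 -0.1  1.4  0.7 -0.7 -0.6 -0.3 -0.7 -1.2  0.3  0.2  0.8 -0.3 -0.5
  0.2  0. ]
handle top z 0.075 [ 0.52650219 -0.15746943  0.075     ]
handle top z 0.08 [ 0.52622412 -0.15617045  0.08      ]
handle top z 0.085 [ 0.52594604 -0.15487148  0.085     ]
handle top z 0.09 [ 0.52566797 -0.15357251  0.09      ]
scene handle [array([ 0.49880135, -0.1558566 ,  0.075     ]), array([ 0.51599949, -0.15092378,  0.09      ])]
batten end [ 0.45531516 -0.13207631  0.033     ] knuckle top [ 0.57975008 -0.16798642  0.04      ]
foot [0.61738682 0.13986161 0.05481315] [ 1.3  1.2  0.9 -1.6 -0.6 -0.9 -1.7  1.3]
foot scene [0.61954544 0.14143633 0.05245373] [ 1.8 -0.4 -1.9 -2.  -0.4  1.4  0.5  0.9]
kn [0.57996686 0.1684701  0.108     ] [0.5825634  0.10800513 0.108     ] [0.58126513 0.13823762 0.108     ] 0.06052069504194261 0.04291657026320566
sc 0.12 [0.57755433 0.11011316 0.12      ] [0.57476354 0.1700613  0.12      ] [0.57615893 0.14008723 0.12      ]
sc 0.117 [0.57424404 0.11032277 0.117     ] [0.57143996 0.17055641 0.117     ] [0.572842   0.14043959 0.117     ]
```

```bash
python3 -m handwheel '[{"turn":[0,0,10],"travel":[0.02,0.021,-0.002],"grip":35},{"turn":[0,0,10],"travel":[0.02,0.021,-0.002],"grip":35},{"turn":[0,0,10],"travel":[0.02,0.021,-0.002],"grip":35},{"turn":[0,0,10],"travel":[0.02,0.021,-0.002],"grip":35},{"turn":[0,0,10],"travel":[0.02,0.021,-0.002],"grip":35},{"turn":[0,0,10],"travel":[0.02,0.021,-0.002],"grip":35},{"turn":[0,0,10],"travel":[0.02,0.021,-0.002],"grip":35},{"turn":[0,0,10],"travel":[0.02,0.021,-0.002],"grip":35},{"turn":[0,0,10],"travel":[0.02,0.021,-0.002],"grip":35},{"turn":[0,0,10],"travel":[0.02,0.021,-0.002],"grip":35},{"turn":[0,0,10],"travel":[0.02,0.021,-0.002],"grip":35},{"turn":[0,0,10],"travel":[0.02,0.021,-0.002],"grip":35},{"turn":[0,0,10],"travel":[0.02,0.021,-0.002],"grip":35},{"turn":[0,0,10],"travel":[0.02,0.021,-0.002],"grip":35},{"turn":[0,0,10],"travel":[0.015,0.021,-0.002],"grip":35},{"turn":[0,0,0],"travel":[0,0,0],"grip":35}]' 40
python3 - <<'E'
from h import *
d=snap('wrist','w1');print(env.sense()['tool_rot'],env.sense()['qpos'])
b=cv2.imread('pics/w1.png');cv2.imwrite('pics/w1b.png',cv2.resize(b,(800,600),interpolation=cv2.INTER_CUBIC))
E
```

```text
clock: 2.1
eef_pos: [0.527, -0.155, 0.2088]
tool_rot: [3.141, -0.001, 3.078]
contact_force: [-1.0, -0.3, 0.1]
width: 0.0296
grip_force: 0.0
[ 3.14138578e+00 -7.63677877e-04  3.07418185e+00] [-4.35937447e-01  3.15517348e-01 -5.51768512e-02  1.20088906e+00
 -8.21269579e-05 -3.68526528e-01]
```

View pics/w1b.png

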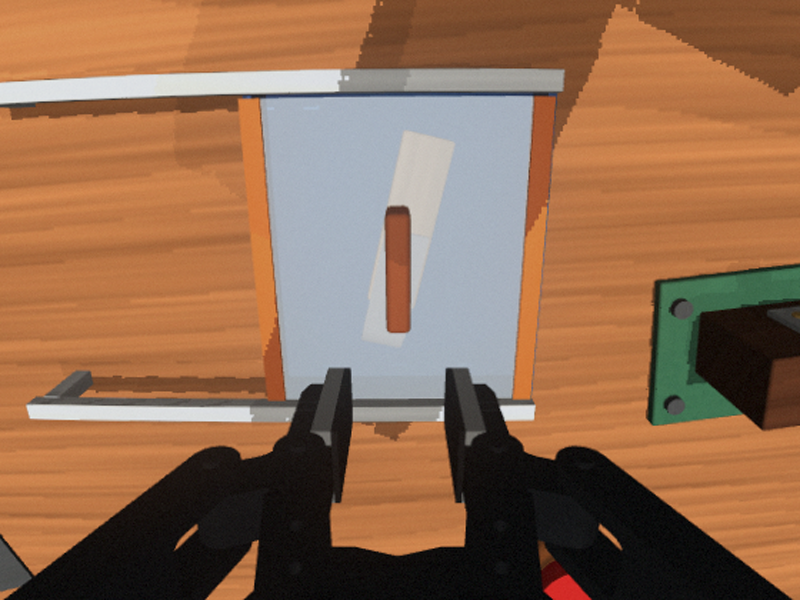

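The wrist view shows the handle top at about (398,270), spanning rows 207–332, and the finger midline at column 398, so the tool is aligned in y. Next I'll compute the handle height from its apparent size.

```bash
python3 - <<'E'
from h import *
d=load('w1')
for z in(.07,.08,.09):
    a,b=[atz(d,u*.7,v*.7,z) for u,v in((399,207),(399,332))];print(z,a,b,np.linalg.norm(a-b))
for u,v in((428,137),(383,342),(402,131),(455,143),(362,338),(402,346)): print(u,v,atz(d,u*.7,v*.7,.034))
E
```

```text
0.07 [ 0.48891351 -0.15173116  0.07      ] [ 0.56241809 -0.15645208  0.07      ] 0.07365602427898027
0.08 [ 0.48730769 -0.15166876  0.08      ] [ 0.55811652 -0.15621655  0.08      ] 0.07095472487054583
0.09 [ 0.48570187 -0.15160636  0.09      ] [ 0.55381496 -0.15598101  0.09      ] 0.06825342546211145
428 137 [ 0.45431691 -0.13217618  0.034     ]
383 342 [ 0.58448533 -0.16849615  0.034     ]
402 131 [ 0.44992131 -0.14730532  0.034     ]
455 143 [ 0.45874709 -0.11633315  0.034     ]
362 338 [ 0.58064693 -0.18232397  0.034     ]
402 346 [ 0.58826552 -0.15593904  0.034     ]
```

```bash
python3 -m handwheel '[{"turn":[0,0,0],"travel":[-0.003,0.001,-0.05],"grip":35},{"turn":[0,0,0],"travel":[0,0,-0.05],"grip":35},{"turn":[0,0,0],"travel":[0,0,-0.02],"grip":35},{"turn":[0,0,0],"travel":[0,0,-0.018],"grip":35},{"turn":[0,0,0],"travel":[0,0,0],"grip":35}]'
```

```text
clock: 2.78
eef_pos: [0.5224, -0.1555, 0.0704]
tool_rot: [3.141, -0.002, 3.072]
contact_force: [0.1, -0.8, 0.1]
width: 0.0301
grip_force: 0.0
```

```bash
python3 -m handwheel '[{"turn":[0,0,0],"travel":[0,-0.008,0],"grip":35},{"turn":[0,0,0],"travel":[-0.001,-0.02,0],"grip":35},{"turn":[0,0,0],"travel":[-0.001,-0.025,0],"grip":35},{"turn":[0,0,0],"travel":[-0.001,-0.025,0],"grip":35},{"turn":[0,0,0],"travel":[-0.002,-0.025,0],"grip":35},{"turn":[0,0,0],"travel":[-0.001,-0.025,0],"grip":35},{"turn":[0,0,0],"travel":[-0.002,-0.02,0],"grip":35},{"turn":[0,0,0],"travel":[-0.001,-0.012,0],"grip":35},{"turn":[0,0,0],"travel":[0,-0.006,0],"grip":35},{"turn":[0,0,0],"travel":[0,0,0],"grip":35}]'
```

```text
clock: 4.03
eef_pos: [0.5145, -0.3212, 0.0712]
tool_rot: [-3.141, -0.0, 3.075]
contact_force: [0.4, 0.1, -1.6]
width: 0.03
grip_force: 0.0
```

```bash
python3 -m handwheel '[{"turn":[0,0,0],"travel":[0,-0.004,0],"grip":35},{"turn":[0,0,0],"travel":[0,-0.003,0],"grip":35},{"turn":[0,0,0],"travel":[0,-0.003,0],"grip":35},{"turn":[0,0,0],"travel":[0,0,0],"grip":35}]'; python3 -c "
from h import *
print(env.sense()['contact_force'],env.sense()['eef_pos'])"
```

```text
clock: 4.53
eef_pos: [0.5144, -0.3264, 0.0711]
tool_rot: [3.133, -0.0, 3.078]
contact_force: [2.3, 28.8, 12.8]
width: 0.0301
grip_force: 14.8
[ 2.32236523 28.7662975  12.82408456] [ 0.51440191 -0.32644406  0.07107807]
```

```bash
python3 -m handwheel '[{"turn":[0,0,0],"travel":[0,0.007,0],"grip":35},{"turn":[0,0,0],"travel":[0,0.002,0.03],"grip":45},{"turn":[0,0,0],"travel":[0,0,0.045],"grip":80},{"turn":[0,0,-6],"travel":[0,0.044,0.045],"grip":100},{"turn":[0,0,-6],"travel":[0,0.044,0],"grip":100},{"turn":[0,0,0],"travel":[0,0.044,0],"grip":100},{"turn":[0,0,0],"travel":[0,0.034,0],"grip":100},{"turn":[0,0,0],"travel":[-0.03,0,0],"grip":100},{"turn":[0,0,0],"travel":[0,0,0],"grip":100},{"turn":[0,0,0],"travel":[0,0,0],"grip":100}]'
python3 - <<'E'
from h import *
d=snap('wrist','w2')
b=cv2.imread('pics/w2.png');cv2.imwrite('pics/w2b.png',cv2.resize(b,(800,600),interpolation=cv2.INTER_CUBIC))
E
```

```text
clock: 5.78
eef_pos: [0.4851, -0.1568, 0.1912]
tool_rot: [-3.141, 0.001, 2.865]
contact_force: [-0.6, -1.0, 0.3]
width: 0.0856
grip_force: 0.0
```

View pics/w2b.png

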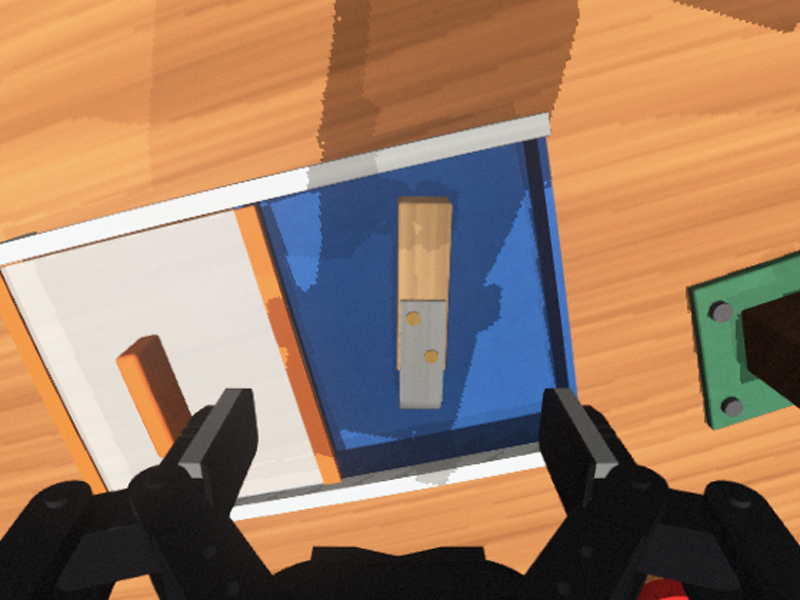

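The cover is open. The batten's free-end top edge runs from (398,203) to (452,203), the steel leaf starts at row 300, and the knuckle ends at row 408 (400–441).

```bash
python3 - <<'E'
from h import *
d=load('w2');g=lambda u,v,z:atz(d,u*.7,v*.7,z)
E0=(g(398,203,.033)+g(452,203,.033))/2
M=(g(398,300,.033)+g(449,300,.033))/2
k=(g(400,408,.027)+g(441,408,.027))/2
for P in(E0,M,k):print(P)
h=np.arctan2(k[1]-E0[1],k[0]-E0[0]);u=np.array([np.cos(h),np.sin(h)]);print(h,np.linalg.norm(k-E0),'width',np.linalg.norm(g(398,203,.033)-g(452,203,.033)))
print('grip pt',E0[:2]+.055*u,'target',E0[:2]+.065*u, 'centre via knuckle', k[:2]-.087*u)
E
```

```text
[ 0.45370065 -0.13129942  0.033     ]
[ 0.51126131 -0.14760947  0.033     ]
[ 0.58862293 -0.17002434  0.027     ]
-0.2795032095743539 0.14049783198610347 width 0.03136967296407558
grip pt [ 0.50656624 -0.14647272] target [ 0.51617817 -0.1492315 ] centre via knuckle [ 0.50499917 -0.14602294]
```

```bash
python3 -m handwheel '[{"turn":[0,0,0],"travel":[0.03,0.008,-0.03],"grip":100},{"turn":[0,0,0],"travel":[0,0,-0.05],"grip":100},{"turn":[0,0,0],"travel":[0,0,-0.05],"grip":80},{"turn":[0,0,0],"travel":[0,0,-0.03],"grip":70},{"turn":[0,0,0],"travel":[0,0,-0.015],"grip":70},{"turn":[0,0,0],"travel":[0,0,0],"grip":70}]' 80; python3 -m handwheel '[{"turn":[0,0,0],"travel":[0,0,0],"grip":10},{"turn":[0,0,0],"travel":[0,0,0],"grip":10},{"turn":[0,0,0],"travel":[0,0,0],"grip":10},{"turn":[0,0,0],"travel":[0,0,0],"grip":10},{"turn":[0,0,0],"travel":[0,0,0],"grip":10},{"turn":[0,0,0],"travel":[0,0,0],"grip":10}]' 80
```

```text
clock: 6.58
eef_pos: [0.5144, -0.1485, 0.0149]
tool_rot: [3.141, -0.002, 2.865]
contact_force: [-0.1, -0.2, 1.3]
width: 0.0598
grip_force: 0.0
clock: 7.32
eef_pos: [0.5152, -0.1488, 0.0171]
tool_rot: [-3.141, 0.002, 2.865]
contact_force: [-0.9, 0.1, 5.7]
width: 0.0309
grip_force: 80.1
```

```bash
python3 -m handwheel '[{"turn":[0,0,0],"travel":[0,0,0.015],"grip":10},{"turn":[0,0,0],"travel":[0,0,0.03],"grip":10},{"turn":[0,0,0],"travel":[0,0,0.03],"grip":10},{"turn":[0,0,0],"travel":[0,0,0.03],"grip":10},{"turn":[0,0,0],"travel":[0,0,0.02],"grip":10},{"turn":[0,0,0],"travel":[0,0,0.01],"grip":10},{"turn":[0,0,0],"travel":[0,0,0],"grip":10},{"turn":[0,0,0],"travel":[0,0,0],"grip":10},{"turn":[0,0,2],"travel":[0,0.02,0],"grip":10},{"turn":[0,0,3],"travel":[0,0.04,0],"grip":10},{"turn":[0,0,3],"travel":[0,0.045,0],"grip":10},{"turn":[0,0,3],"travel":[0,0.045,0],"grip":10},{"turn":[0,0,3],"travel":[0,0.045,0],"grip":10},{"turn":[0,0,3],"travel":[0,0.045,0],"grip":10},{"turn":[0,0,1.9],"travel":[0,0.03,0],"grip":10},{"turn":[0,0,0],"travel":[0,0.015,0],"grip":10},{"turn":[0,0,0],"travel":[0,0,0],"grip":10},{"turn":[0,0,0],"travel":[0,0,0],"grip":10}]' 80
python3 - <<'E'
from h import *
snap('wrist','w3');snap('top','t3');snap('scene','s3')
w=cv2.imread('pics/w3.png')[170:420,150:410];t=cv2.imread('pics/t3.png')[140:260,215:335];s=cv2.imread('pics/s3.png')[150:290,210:350]
r=lambda a,x,y:cv2.resize(a,(x,y),interpolation=cv2.INTER_CUBIC)
cv2.imwrite('pics/m3.png',np.hstack([r(t,400,400),r(s,400,400)]))
cv2.imwrite('pics/w3b.png',r(cv2.imread('pics/w3.png'),800,600))
S=env.sense();print(S['eef_pos'],S['tool_rot'],S['contact_force'])
E
```

```text
clock: 9.57
eef_pos: [0.5145, 0.1359, 0.1508]
tool_rot: [-3.141, -0.0, -3.089]
contact_force: [-0.0, -0.3, -3.1]
width: 0.0306
grip_force: 79.8
[0.51464187 0.13569779 0.15096496] [-3.14150695e+00 -3.02671951e-05 -3.08929813e+00] [ 0.12304778 -0.32052906 -3.68292235]
```

View pics/w3b.png

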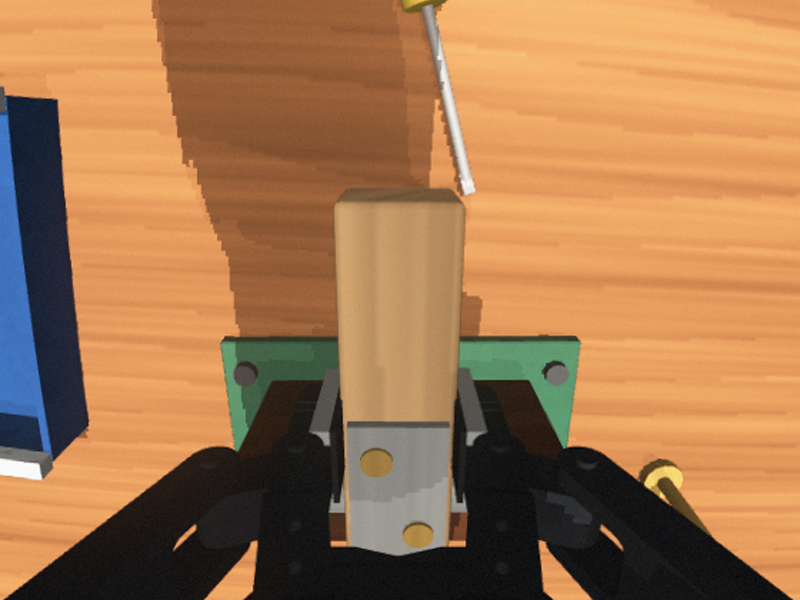

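View pics/m3.png

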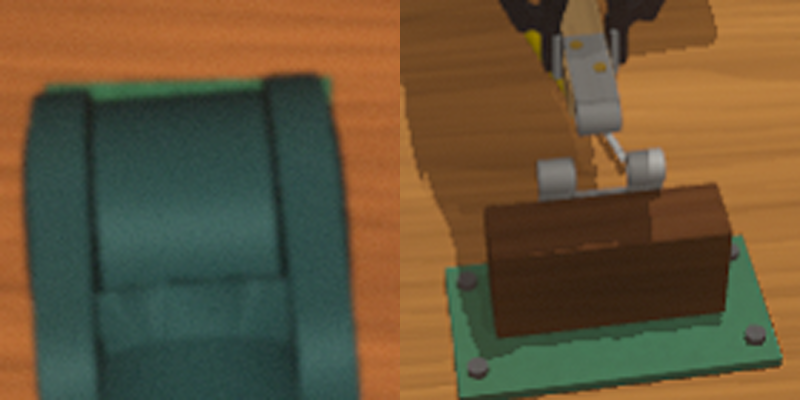

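The batten is held level above the jamb, free end at the top of the frame, but the arm blocks the top view and the gripper hides the knuckles. In the scene view the loose knuckle is at about panel (600,118), between the jamb knuckles at (557,175) and (646,167). I'll move forward and up so the wrist camera can see the jamb knuckles beside the batten.

```bash
python3 -m handwheel '[{"turn":[0,0,0],"travel":[0.01,0,0.03],"grip":10},{"turn":[0,0,0],"travel":[0.03,0,0],"grip":10},{"turn":[0,0,0],"travel":[0.03,0,0],"grip":10},{"turn":[0,0,0],"travel":[0.02,0,0],"grip":10},{"turn":[0,0,0],"travel":[0.01,0,0],"grip":10},{"turn":[0,0,0],"travel":[0,0,0],"grip":10},{"turn":[0,0,0],"travel":[0,0,0],"grip":10}]' 80
python3 - <<'E'
from h import *
e=[]
for i in range(4):
    d=snap('wrist','w4');S=env.sense();e.append(np.r_[S['eef_pos'],S['tool_rot']])
print(np.mean(e,0),np.std(e,0))
T=d['world_to_cam'];c=-T[:3,:3].T@T[:3,3];print('cam',c,c-np.mean(e,0)[:3],T[:3,:3].round(3).tolist())
for y in(.03,-.03,.018,-.018,.042,-.042): print(y,proj(d,[.581-.05*y,.139+y,.12])/.7)
w=cv2.imread('pics/w4.png');cv2.imwrite('pics/w4b.png',cv2.resize(w[100:400,80:480],(800,600),interpolation=cv2.INTER_CUBIC))
E
```

```text
clock: 10.6
eef_pos: [0.6139, 0.1364, 0.1811]
tool_rot: [-3.142, -0.0, -3.088]
contact_force: [1.0, 0.2, -2.6]
width: 0.0307
grip_force: 80.1
[ 6.14036907e-01  1.36538419e-01  1.81220988e-01  1.57077329e+00
  5.25053610e-05 -3.08788911e+00] [1.01114715e-04 3.38743601e-05 2.80885178e-05 2.72068168e+00
 1.20371216e-04 4.04395153e-05]
cam [0.53204867 0.13188263 0.31508051] [-0.08198824 -0.00465579  0.13385952] [[-0.053, 0.999, 0.001], [-0.946, -0.05, -0.321], [-0.32, -0.018, 0.947]]
0.03 [483.4705819  251.50618294]
-0.03 [333.32717415 251.10687988]
0.018 [453.52932831 251.38796071]
-0.018 [363.3560503 251.148143 ]
0.042 [513.28102355 251.64335046]
-0.042 [303.38556966 251.08515174]
```

View pics/w4b.png

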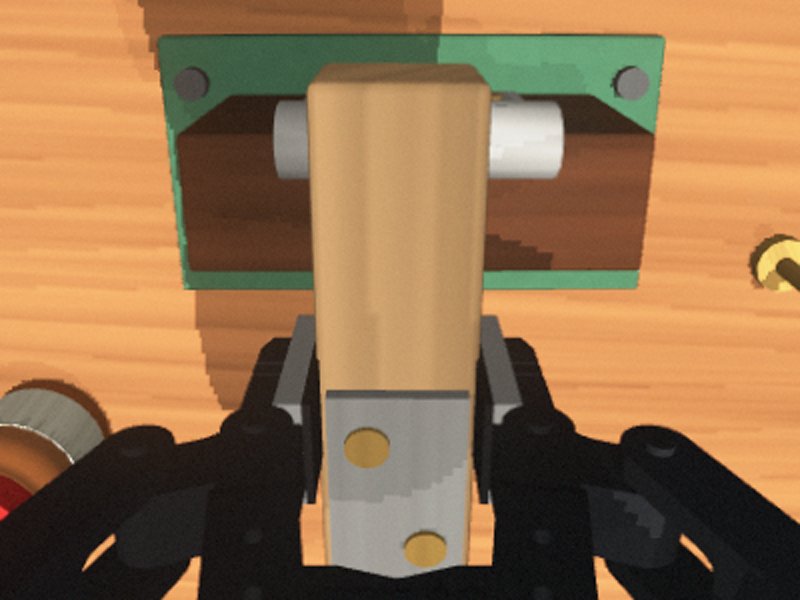

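The knuckles span columns 274–563 (outer ends) and rows 99–178 (silhouette). The batten's free-end top corners are at (310,84) and (489,84), and the leaf edge runs from (326,392) to (469,392). The pin and jar are clear.

```bash
cat > fit.py <<'E'
from h import *
from scipy.optimize import least_squares
d=load('w4');C=lambda x,y:np.array([(x+.5)/2-.5+80,(y+.5)/2-.5+100])
tcp=np.array([.61404,.13654,.18122]);tyaw=np.pi-3.08789
# jamb: silhouette of cylinder axis y through (x,y,.108)
th=np.linspace(0,2*np.pi,181)
def sil(x,y,yaw,off):
    o=np.array([x,y,.108])+off*np.array([-np.sin(yaw),np.cos(yaw),0]);e=np.array([np.cos(yaw),np.sin(yaw),0])
    P=[proj(d,o+.012*(np.cos(t)*e+np.sin(t)*np.array([0,0,1]))) for t in th];P=np.array(P);return P
def fj(q):
    x,y=q; r=[]
    for off,rows,col in((-.042,(99,178),None),(.042,(99,178),None)):
        P=sil(x,y,.05,off);r+=[P[:,1].min()-C(0,rows[0])[1],P[:,1].max()-C(0,rows[1])[1]]
        r+=[P[:,0].min()-C(274,0)[0] if off<0 else P[:,0].max()-C(563,0)[0]]
    return r
r=least_squares(fj,[.581,.139],diff_step=1e-4);print('jamb',r.x,np.round(r.fun,2))
# batten in world: centre x,y, yaw, z, pitch(+ = knuckle down)
pix=[C(310,84),C(489,84),C(326,392),C(469,392)]
loc=np.array([[-.055,-.016,.014],[-.055,.016,.014],[0,-.014,.017],[0,.014,.017]])
from scipy.spatial.transform import Rotation as Ro
def fb(q,z=None):
    x,y,yw,p=q[:4];zz=q[4] if z is None else z
    R=Ro.from_euler('ZY',[yw,p]).as_matrix()
    return np.ravel([proj(d,R@l+[x,y,zz])-k for l,k in zip(loc,pix)])
u=np.array([np.cos(.05),np.sin(.05)])
for z in(None,.182,.184,.186):
    q0=[.605,.136,.05,0]+([.184] if z is None else [])
    b=least_squares(fb,q0,args=(z,),x_scale=.01);print(z,b.x.round(4),b.fun.round(1))
    x,y,yw,p=b.x[:4];zz=z or b.x[4];o=Ro.from_euler('ZY',[yw,p]).as_matrix()@[.075,0,.004]+[x,y,zz];print('   bore',o,'rel tcp',o-tcp)
E
python3 fit.py
```

```text
jamb [0.57971109 0.1407217 ] [-0.39  0.11 -1.46  0.05  0.45  1.47]
None [ 0.6078  0.1361  0.0473 -0.1955  0.188 ] [-0.7  0.6  0.5  1.  -2.4 -1.   2.7 -0.7]
   bore [0.68052243 0.13952139 0.20649034] rel tcp [0.06648243 0.00298139 0.02527034]
0.182 [ 0.6084  0.1361  0.0476 -0.1019] [-0.4  3.4  0.1  3.8 -0.7 -4.6  0.9 -4.3]
   bore [0.68250671 0.13966417 0.19360486] rel tcp [0.06846671 0.00312417 0.01238486]
0.184 [ 0.608   0.1361  0.0476 -0.1205] [-0.7  2.4  0.5  2.8 -1.3 -3.3  1.5 -3. ]
   bore [0.68191089 0.13962283 0.19698575] rel tcp [0.06787089 0.00308283 0.01576575]
0.186 [ 0.6078  0.1361  0.0475 -0.1501] [-0.9  1.4  0.7  1.9 -1.8 -2.   2.1 -1.7]
   bore [0.68129013 0.13957758 0.20117372] rel tcp [0.06725013 0.00303758 0.01995372]
```

```bash
python3 - <<'E'
from h import *
d=load('w4');C=lambda x,y:np.array([(x+.5)/2-.5+80,(y+.5)/2-.5+100])
for z in(.186,.19,.194,.198,.202):
    a,b=atz(d,*C(310,84),z),atz(d,*C(489,84),z);print('far top z',z,'w',np.linalg.norm(a-b).round(4),a[0].round(4),end=' | ')
    a,b=atz(d,*C(326,392),z+.003),atz(d,*C(469,392),z+.003);print('leaf w',np.linalg.norm(a-b).round(4),a[0].round(4))
d=load('w2');g=lambda u,v,z:atz(d,u*.7,v*.7,z)
print('w2 leaf start',(g(400,300,.036)+g(447,300,.036))/2,np.linalg.norm(g(400,300,.036)-g(447,300,.036)))
s=load('s3');th=np.linspace(0,2*np.pi,181)
for n,o in(('loose p0',[.580,.1385,.158]),('loose p-.1',[.580,.1385,.1645]),('jL',[.581,.109,.108]),('jR',[.5785,.169,.108])):
    P=np.array([proj(s,np.array(o)+.012*np.array([np.cos(t),0,np.sin(t)])) for t in th]);print(n,P[:,0].mean().round(1),P[:,1].min().round(2),P[:,1].max().round(2))
im=s['image'].astype(int).sum(2)
for n,c,r in(('loose',range(278,283),range(178,204)),('jL',range(263,267),range(198,222)),('jR',range(294,298),range(194,220))):
    print(n,r[0],im[r[0]:r[-1]+1,c[0]:c[-1]+1].mean(1).astype(int).tolist())
E
```

```text
far top z 0.186 w 0.0328 0.5525 | leaf w 0.0299 0.616
far top z 0.19 w 0.0318 0.5519 | leaf w 0.0289 0.6133
far top z 0.194 w 0.0308 0.5513 | leaf w 0.028 0.6106
far top z 0.198 w 0.0298 0.5506 | leaf w 0.027 0.608
far top z 0.202 w 0.0288 0.55 | leaf w 0.0261 0.6053
w2 leaf start [ 0.51017913 -0.14747536  0.036     ] 0.02874571952125584
loose p0 279.4 182.79 195.83
loose p-.1 279.5 180.05 193.15
jL 263.9 204.38 216.99
jR 295.1 201.5 214.03
loose 178 [335, 335, 334, 334, 334, 336, 322, 317, 347, 365, 369, 361, 349, 336, 321, 297, 270, 239, 236, 266, 293, 279, 265, 289, 295, 305]
jL 198 [226, 224, 219, 217, 213, 207, 203, 251, 309, 343, 364, 376, 377, 359, 344, 323, 300, 274, 244, 229, 247, 217, 136, 124]
jR 194 [347, 345, 346, 354, 358, 349, 343, 344, 340, 341, 374, 389, 397, 388, 370, 350, 327, 299, 271, 240, 228, 246, 204, 115, 123, 137]
```

```bash
python3 -m handwheel '[{"turn":[0,0,0],"travel":[-0.01,0,0],"grip":10},{"turn":[0,0,0],"travel":[-0.03,0,0],"grip":10},{"turn":[0,0,0],"travel":[-0.03,0.001,0],"grip":10},{"turn":[0,0,0],"travel":[-0.02,0,0],"grip":10},{"turn":[0,0,0],"travel":[-0.01,0,0],"grip":10},{"turn":[0,0,0],"travel":[0,0,-0.02],"grip":10},{"turn":[0,0,0],"travel":[0,0,-0.02],"grip":10},{"turn":[0,0,0],"travel":[0,0,-0.015],"grip":10},{"turn":[0,0,0],"travel":[0,0,-0.01],"grip":10},{"turn":[0,0,0],"travel":[0,0,-0.007],"grip":10},{"turn":[0,0,0],"travel":[0,0,-0.004],"grip":10},{"turn":[0,0,0],"travel":[0,0,-0.004],"grip":10},{"turn":[0,0,0],"travel":[0,0,0],"grip":10},{"turn":[0,0,0],"travel":[0,0,0],"grip":10},{"turn":[0,0,0],"travel":[0,0,0],"grip":10}]' 80
cat > chk.py <<'E'
from h import *
import sys
e=[];ims=[]
for i in range(6):
    s=snap('scene',sys.argv[1]);S=env.sense();e.append(np.r_[S['eef_pos'],S['contact_force'],S['wrist_torque']]);ims.append(s['image'].astype(float).sum(2))
print('tcp,F,M',np.mean(e,0).round(4));im=np.mean(ims,0);np.save('pics/'+sys.argv[1]+'m.npy',im)
for c in(264,279,295):
    print(c,im[196:222,c-3:c+4].mean(1).astype(int).tolist())
for r in(206,208,210):print('row',r,im[r,254:306].astype(int).tolist())
E
python3 chk.py s5; python3 - <<'E'
from h import *
d=load('w4');C=lambda x,y:np.array([(x+.5)/2-.5+80,(y+.5)/2-.5+100])
print(atz(d,*C(200,134),.09),atz(d,*C(640,133),.09),atz(d,*C(195,270),.09),atz(d,*C(640,270),.09))
E
```

```text
clock: 12.68
eef_pos: [0.5147, 0.1375, 0.1011]
tool_rot: [3.142, 0.0, -3.088]
contact_force: [0.8, 0.8, -3.2]
width: 0.0305
grip_force: 80.1
tcp,F,M [ 0.5146  0.1375  0.1011 -0.0421  0.033  -3.4472  0.0046  0.0043 -0.0135]
264 [227, 228, 227, 224, 221, 217, 213, 209, 204, 247, 306, 343, 364, 377, 376, 362, 346, 326, 301, 276, 247, 231, 246, 218, 137, 124]
279 [337, 335, 334, 335, 335, 334, 334, 335, 333, 320, 335, 363, 359, 354, 350, 336, 322, 298, 270, 239, 249, 259, 184, 115, 125, 131]
295 [346, 355, 358, 351, 347, 337, 318, 316, 348, 366, 375, 372, 357, 341, 320, 296, 270, 241, 229, 244, 203, 121, 123, 136, 142, 144]
row 206 [205, 206, 204, 199, 263, 285, 284, 285, 295, 301, 309, 315, 317, 317, 321, 323, 283, 261, 242, 299, 327, 328, 326, 333, 333, 328, 335, 340, 348, 354, 353, 354, 355, 348, 295, 216, 332, 375, 373, 374, 373, 377, 376, 376, 377, 371, 483, 526, 433, 344, 334, 338]
row 208 [204, 204, 204, 194, 289, 348, 357, 357, 360, 363, 363, 366, 369, 369, 372, 378, 341, 293, 219, 315, 364, 365, 366, 367, 363, 356, 351, 348, 361, 370, 373, 373, 379, 330, 268, 288, 314, 348, 358, 357, 358, 357, 356, 357, 356, 349, 423, 455, 406, 349, 330, 332]
row 210 [216, 212, 209, 195, 277, 358, 378, 375, 375, 377, 377, 377, 377, 375, 374, 374, 377, 295, 254, 285, 336, 351, 348, 348, 350, 351, 351, 351, 351, 349, 349, 349, 351, 338, 315, 307, 284, 310, 322, 321, 319, 320, 321, 319, 318, 315, 349, 365, 335, 353, 360, 362]
[0.58592913 0.07016562 0.09      ] [0.57793757 0.21454939 0.09      ] [0.63475678 0.06658407 0.09      ] [0.62665312 0.22259211 0.09      ]
```

```bash
Z='{"turn":[0,0,0],"travel":[0,0,0],"grip":10}'; python3 -m handwheel '[{"turn":[0,0,0],"travel":[0,0,-0.002],"grip":10},{"turn":[0,0,0],"travel":[0,0,-0.002],"grip":10},{"turn":[0,0,0],"travel":[0,0,0],"grip":10},{"turn":[0,0,0],"travel":[0,0,0],"grip":10}]'; for i in 1 2 3; do python3 -c "
from h import *
F=[]
for i in range(5):
    eyes.get_image('scene');S=env.sense();F.append(np.r_[S['contact_force'],S['wrist_torque'],S['eef_pos']])
print(np.mean(F,0).round(4))"; [ $i -lt 3 ] && python3 -m handwheel '[{"turn":[0,0,0],"travel":[0,0,-0.001],"grip":10},{"turn":[0,0,0],"travel":[0,0,0],"grip":10}]' | grep force; done
```

```text
clock: 13.48
eef_pos: [0.5146, 0.1375, 0.097]
tool_rot: [3.142, -0.0, -3.088]
contact_force: [0.3, 0.1, -3.0]
width: 0.0309
grip_force: 80.1
[ 0.1519  0.4565 -3.5395 -0.0205 -0.0141 -0.009   0.5146  0.1375  0.097 ]
contact_force: [0.5, 0.7, -3.2]
grip_force: 80.1
[-7.9300e-02 -2.3390e-01 -3.3646e+00  1.0000e-02 -2.3000e-03  6.2000e-03
  5.1460e-01  1.3750e-01  9.6000e-02]
contact_force: [-2.5, -0.2, 2.1]
grip_force: 80.8
[-2.6843 -0.3074  2.9682 -0.0729  0.1706 -0.0185  0.5146  0.1375  0.0951]
```

```bash
python3 -m handwheel '[{"turn":[0,0,0],"travel":[0,0,0.003],"grip":10},{"turn":[0,0,0],"travel":[0,0,0.0035],"grip":10},{"turn":[0,0,0],"travel":[0,0,0],"grip":10},{"turn":[0,0,0],"travel":[0,0,0],"grip":10},{"turn":[0,0,0],"travel":[0,0,0],"grip":10}]'; python3 chk.py s6
```

```text
clock: 15.35
eef_pos: [0.5145, 0.1375, 0.1013]
tool_rot: [-3.142, -0.0, -3.088]
contact_force: [-0.7, -0.2, -4.3]
width: 0.0307
grip_force: 80.1
tcp,F,M [ 0.5145  0.1375  0.1014 -0.0668  0.0064 -3.198  -0.0163  0.0064  0.0085]
264 [225, 224, 227, 224, 221, 217, 213, 209, 205, 247, 305, 343, 364, 377, 375, 362, 346, 326, 302, 276, 247, 230, 246, 218, 138, 124]
279 [336, 335, 334, 335, 334, 334, 334, 335, 331, 321, 339, 364, 361, 354, 348, 334, 318, 294, 266, 235, 249, 261, 184, 116, 126, 131]
295 [346, 355, 358, 351, 347, 337, 318, 315, 348, 366, 376, 372, 357, 341, 320, 296, 271, 241, 229, 244, 204, 120, 123, 136, 143, 145]
row 206 [206, 204, 205, 200, 262, 285, 283, 285, 294, 300, 308, 314, 316, 318, 320, 324, 284, 263, 234, 297, 331, 325, 332, 331, 327, 337, 339, 349, 355, 355, 356, 357, 359, 350, 294, 215, 331, 375, 373, 375, 375, 376, 377, 376, 378, 371, 484, 526, 433, 344, 334, 338]
row 208 [204, 204, 204, 194, 288, 348, 358, 359, 360, 361, 362, 365, 368, 370, 372, 378, 340, 292, 218, 312, 364, 367, 368, 358, 353, 348, 362, 370, 369, 370, 370, 372, 377, 330, 269, 288, 315, 348, 359, 356, 357, 357, 357, 356, 355, 350, 424, 455, 405, 349, 330, 332]
row 210 [216, 212, 209, 194, 278, 360, 376, 374, 374, 376, 378, 376, 376, 375, 374, 375, 377, 298, 258, 286, 331, 349, 346, 347, 348, 348, 349, 349, 349, 347, 348, 348, 349, 337, 314, 306, 285, 309, 324, 321, 320, 320, 319, 318, 319, 314, 348, 365, 336, 354, 359, 362]
```

```bash
python3 -m handwheel '[{"turn":[0,0,0],"travel":[-0.001,0,0],"grip":10},{"turn":[0,0,0],"travel":[0,0,0],"grip":10},{"turn":[0,0,0],"travel":[0,0,0],"grip":10},{"turn":[0,0,0],"travel":[0,0,0],"grip":10}]'; python3 -c "
from bench import env
print(env.hand_in())"
```

```text
clock: 16.15
eef_pos: [0.5136, 0.1375, 0.1015]
tool_rot: [3.142, 0.0, -3.088]
contact_force: [1.0, 1.0, -3.0]
width: 0.0304
grip_force: 80.1
the job is handed in; nothing more can be done
None
```

I handed the job in at about 16 s: the cover is fully open and the batten is held still in the gripper, its knuckle in the jamb gap within about 1 mm of line by my measurements; hand-in gave no verdict.

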